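Move the week's snack cups from filling rack to pull-out tray in order

ROBOT

A 7-joint arm with a two-finger parallel gripper is mounted at the origin on the work surface. World frame = base frame: x ahead of the robot, y to its left, z up, the work surface at z = 0. Lengths are in m, angles in rad, forces in N, time in s.
With the tool pointing down it reaches from about 0.4 to 0.875 m from the base axis. Payload 19.3 kg.
Tool frame: the origin (TCP) lies midway between the tips of the shut fingers; the grasp point (between the pads) lies 19 mm behind it; z points along the fingers, y is the line along which they close (so a half turn about z gives the same grasp; the last joint's range is limited). The gripper opens to 85 mm and grips with 20 to 120 N. Pads are 22 mm wide; open, the fingers measure 114 mm over their backs; the gripper's body (76 mm by 85 mm) begins 54 mm behind the grasp point. The pads swing forward as they close: fully open they stand 13 mm farther back than shut.
Start: joints at [-1.242, 0.521, -0.036, 1.599, 0.021, 1.021, -0.113], TCP at [0.243, 0.576, 0.231] pointing down, gripper open.
Joint ranges: [-2.91, 2.91], [-0.3, 2.13], [-1.5, 1.42], [0.17, 2.43], [-1.26, 4.41], [0.16, 1.93], [-2.52, 2.52]. Speed limits (rad/s): [1.89, 1.89, 2.39, 2.39, 3.01, 3.01, 3.01].

INTERFACE

Orientations are given as [roll, pitch, yaw] about the fixed x, y, z axes, in that order (R = Rz(yaw) Ry(pitch) Rx(roll)).
In Python, from workcell import bot gives the robot as it stands.
- The arm moves only by the tool move_arm, never from a script. Its argument "moves" is a list that holds one entry, the list of rows, each a list of 7 numbers: the opening, from 0 (shut) to 1 (fully open), then the shift along the tool's x, y, z in units of 1000 mm (1.0 is 1000 mm), then the turn, a rotation vector about the tool's x, y, z in units of 2 pi rad (1.0 is 2 pi rad). A call has 1 to 5 rows; each row is the pose to reach, as a shift and turn from the pose commanded when the call began, along the tool's axes at that moment, turning the shorter way round; what a row does not reach only later rows make up. A row lasts 1/10 s, in which the tool goes at most 50 mm and 8.59 degrees, less where a joint would pass 70% of its speed; a pose out of reach is approached as far as the arm can. A call with a number of a shift or a turn outside -1 to 1 is refused whole. A call with a gripper value outside its range is refused whole. The fingers move at their own pace and stop on an object; "force" is the grip in N (left out, the last holds). Time passes only in rows, so rows that repeat a pose let the fingers close. It gives the time, the measured TCP pose, the force, the opening and the grip force at its end, in the units of the state.
- bot.observe(): the state, without advancing time (a new reading comes with each control period).
- bot.grab_frame(name): name is "scene" or "top" or "wrist"; returns the picture (480x640x3 uint8, red, green, blue); there is no depth.
- bot.camera_params(name): a dict with "vertical_fov" (degrees; the focal length in pixels is half the picture's height over the tangent of half this angle, whatever the lens; pixels are square), "cx", "cy" (the principal point, pixels), "D" ([k1, k2, p1, p2, k3] as OpenCV has them; the pictures are not rectified), "R" (3x3) and "t" (3): a world point X has camera coordinates R X + t. Camera axes: x right, y down, z forward; pixel columns grow to the right and rows downward; lengths in m; the calibration is good to about 2 mm. A picture is of the moment at which its call begins: read the wrist's pose just before it. camera_params takes no time and is no camera call; for the wrist camera it gives the pose at the moment of the call.
- bot.job_done(): hands the job in; it is judged then, once.
The state is a dict: "clock": time; "qpos": joint angles; "qd": joint speeds; "joint_efforts": joint torques, N m; "position": TCP position; "tool_rot": TCP orientation; "force": force on the tool from outside, world axes, zero at the start; "moment": the same for the moment, N m; "grip_width": finger opening in m; "finger_force": force on a finger pad.
Only numpy, scipy, OpenCV 4.12 (cv2) and the standard library are available. Lean on these libraries where they do the work, as an engineer would, in place of code of your own. Each camera call takes 0.05 s, during which the arm holds its last target. There are 200 camera calls.

TASK

The four filled snack cups stand in the oak filling rack in the order they will be eaten this week. Move them all into the white pull-out tray, one in each compartment and in the same order along the row, so that the cup nearest the robot in the rack is again the one nearest the robot in the tray, and so on to the far end. Set each cup down gently, upright on the compartment's floor, never tipping a cup over, and let go of them all.

Things in the scene. Friction and masses are not known exactly. Their poses are not given: they have to be found in the camera images.
- cup_green_center (a point): green snack cup: closed, rigid, round, lid and body all green with a cream dot on the lid, 70 mm tall, tapered, 44 mm across at the foot, 47 mm half-way up, 50 mm at the lid, 0.11 kg, loose. This point is its centre, 35 mm above its foot; z points up through the lid. It starts upright on the coaster of its colour.
- cup_red_center (a point): red snack cup: closed, rigid, round, lid and body all red with a cream dot on the lid, 70 mm tall, tapered, 44 mm across at the foot, 47 mm half-way up, 50 mm at the lid, 0.11 kg, loose. This point is its centre, 35 mm above its foot; z points up through the lid. It starts upright on the coaster of its colour.
- cup_blue_center (a point): blue snack cup: closed, rigid, round, lid and body all blue with a cream dot on the lid, 70 mm tall, tapered, 44 mm across at the foot, 47 mm half-way up, 50 mm at the lid, 0.11 kg, loose. This point is its centre, 35 mm above its foot; z points up through the lid. It starts upright on the coaster of its colour.
- cup_yellow_center (a point): yellow snack cup: closed, rigid, round, lid and body all yellow with a cream dot on the lid, 70 mm tall, tapered, 44 mm across at the foot, 47 mm half-way up, 50 mm at the lid, 0.11 kg, loose. This point is its centre, 35 mm above its foot; z points up through the lid. It starts upright on the coaster of its colour.
- coaster_green: green silicone coaster fixed on the filling rack, a disc 62 mm across, 3 mm thick, under the green cup at the start (its rim shows round the cup). It never moves, so it still marks the cup's old place in the row. Origin: centre of its underside, 14 mm above the counter.
- coaster_red: red silicone coaster fixed on the filling rack, a disc 62 mm across, 3 mm thick, under the red cup at the start (its rim shows round the cup). It never moves, so it still marks the cup's old place in the row. Origin: centre of its underside, 14 mm above the counter.
- coaster_blue: blue silicone coaster fixed on the filling rack, a disc 62 mm across, 3 mm thick, under the blue cup at the start (its rim shows round the cup). It never moves, so it still marks the cup's old place in the row. Origin: centre of its underside, 14 mm above the counter.
- coaster_yellow: yellow silicone coaster fixed on the filling rack, a disc 62 mm across, 3 mm thick, under the yellow cup at the start (its rim shows round the cup). It never moves, so it still marks the cup's old place in the row. Origin: centre of its underside, 14 mm above the counter.
- rack: oak filling rack, fixed. Board 304 x 94 mm, top at z = 14 mm; 44 mm high end pieces with a brass bar (to 51 mm); edge strips to 20 mm. Origin: centre of its underside, on the counter; x along the row, away from the robot (turned up to 0.25 rad), y left, z up. Coasters at x = -105, -35, 35, 105 mm, y = 0; cups stand on them at z = 17 mm. Left or right of the tray.
- tray: white pull-out tray, fixed; oak front (48 mm high) with brass pull at the robot's end. Origin: centre of its underside, on the counter; x along the row, away from the robot (turned up to 0.25 rad), y left, z up. 4 empty compartments at x = -105, -35, 35, 105 mm, y = 0, each 66 (x) by 74 mm inside; floor z = 14, walls to z = 26 mm, 4 mm thick. A standing cup's centre: z = 49 mm.
There are look-alikes about, which are no part of the job. Leave any black look-alike of the part that bears cup_blue_center alone. What is shaped like the part that bears cup_yellow_center but black is not meant.

How it is judged:
At the end, for the whole second after the job is handed in: Each cup stands in the tray compartment with the same place in the row (from the robot's end) as its colour's coaster has in the rack: centre within 14 mm along and 18 mm across the row, on the floor (height to 4 mm), upright to 0.08 rad, at rest, released (((x of coaster_green in the frame of rack between -0.125 and -0.085 m and x of cup_green_center in the frame of tray between -0.119 and -0.091 m) or (x of coaster_green in the frame of rack between -0.055 and -0.015 m and x of cup_green_center in the frame of tray between -0.049 and -0.021 m) or (x of coaster_green in the frame of rack between 0.015 and 0.055 m and x of cup_green_center in the frame of tray between 0.021 and 0.049 m) or (x of coaster_green in the frame of rack between 0.085 and 0.125 m and x of cup_green_center in the frame of tray between 0.091 and 0.119 m)) and y of cup_green_center in the frame of tray between -0.018 and 0.018 m and z of cup_green_center in the frame of tray between 0.045 and 0.053 m and angle between each of cup_green_center, cup_red_center, cup_blue_center, cup_yellow_center's own z axis and vertical below 0.08 rad and linear speed of each of cup_green, cup_red, cup_blue, cup_yellow below 0.03 m/s and angular speed of each of cup_green, cup_red, cup_blue, cup_yellow below 0.3 rad/s and ((x of coaster_red in the frame of rack between -0.125 and -0.085 m and x of cup_red_center in the frame of tray between -0.119 and -0.091 m) or (x of coaster_red in the frame of rack between -0.055 and -0.015 m and x of cup_red_center in the frame of tray between -0.049 and -0.021 m) or (x of coaster_red in the frame of rack between 0.015 and 0.055 m and x of cup_red_center in the frame of tray between 0.021 and 0.049 m) or (x of coaster_red in the frame of rack between 0.085 and 0.125 m and x of cup_red_center in the frame of tray between 0.091 and 0.119 m)) and y of cup_red_center in the frame of tray between -0.018 and 0.018 m and z of cup_red_center in the frame of tray between 0.045 and 0.053 m and ((x of coaster_blue in the frame of rack between -0.125 and -0.085 m and x of cup_blue_center in the frame of tray between -0.119 and -0.091 m) or (x of coaster_blue in the frame of rack between -0.055 and -0.015 m and x of cup_blue_center in the frame of tray between -0.049 and -0.021 m) or (x of coaster_blue in the frame of rack between 0.015 and 0.055 m and x of cup_blue_center in the frame of tray between 0.021 and 0.049 m) or (x of coaster_blue in the frame of rack between 0.085 and 0.125 m and x of cup_blue_center in the frame of tray between 0.091 and 0.119 m)) and y of cup_blue_center in the frame of tray between -0.018 and 0.018 m and z of cup_blue_center in the frame of tray between 0.045 and 0.053 m and ((x of coaster_yellow in the frame of rack between -0.125 and -0.085 m and x of cup_yellow_center in the frame of tray between -0.119 and -0.091 m) or (x of coaster_yellow in the frame of rack between -0.055 and -0.015 m and x of cup_yellow_center in the frame of tray between -0.049 and -0.021 m) or (x of coaster_yellow in the frame of rack between 0.015 and 0.055 m and x of cup_yellow_center in the frame of tray between 0.021 and 0.049 m) or (x of coaster_yellow in the frame of rack between 0.085 and 0.125 m and x of cup_yellow_center in the frame of tray between 0.091 and 0.119 m)) and y of cup_yellow_center in the frame of tray between -0.018 and 0.018 m and z of cup_yellow_center in the frame of tray between 0.045 and 0.053 m); the robot touches nothing.
It fails at once if a cup is tipped over (more than 1 rad from upright) (angle between any of cup_green_center, cup_red_center, cup_blue_center, cup_yellow_center's own z axis and vertical above 1 rad).
It fails at once if a cup is dropped or thrown into the tray (faster than 0.7 m/s within 26 mm of the tray floor, which a fall of more than about 25 mm gives) ((x of cup_green_center in the frame of tray between -0.15 and 0.15 m and y of cup_green_center in the frame of tray between -0.05 and 0.05 m and z of cup_green_center in the frame of tray below 0.075 m and linear speed of cup_green above 0.7 m/s) or (x of cup_red_center in the frame of tray between -0.15 and 0.15 m and y of cup_red_center in the frame of tray between -0.05 and 0.05 m and z of cup_red_center in the frame of tray below 0.075 m and linear speed of cup_red above 0.7 m/s) or (x of cup_blue_center in the frame of tray between -0.15 and 0.15 m and y of cup_blue_center in the frame of tray between -0.05 and 0.05 m and z of cup_blue_center in the frame of tray below 0.075 m and linear speed of cup_blue above 0.7 m/s) or (x of cup_yellow_center in the frame of tray between -0.15 and 0.15 m and y of cup_yellow_center in the frame of tray between -0.05 and 0.05 m and z of cup_yellow_center in the frame of tray below 0.075 m and linear speed of cup_yellow above 0.7 m/s)).
It also fails if it takes over 99 s, if anything falls off the work surface, if the arm or the gripper's body presses on something with over 40 N, if the wrist force passes 120 N, or if a joint passes its speed limit or range.

## Working session

There is one attempt and no reset: what is moved stays moved. The work goes in short steps, Python scripts to look and compute and a tool call to move; the robot and the scene stay as the last step left them, time stands still between calls to the robot, and variables do not carry over. Pictures are saved under pics/ and viewed, at most 14 in all, crops included, and the job is handed in when it is done.

Besides the shell and the picture viewer there is one more tool, called after ">>>" in YAML: its name, and indented under it one key for each argument. move_arm: Moves the arm, as the interface text tells. Shifts and turns lie within -1 to 1; 1 stands for 1000 mm of shift or 2 pi rad of turn. Its arguments: {"type":"object","properties":{"moves":{"type":"array"},"force":{"type":"number"}},"required":["moves"]}

```bash
mkdir -p pics; ls; python3 - <<'E'
from workcell import bot
import cv2
s=bot.observe(); print(s)
for n in ("top","scene"):
    f=bot.grab_frame(n); cv2.imwrite(f"pics/{n}0.png",f[:,:,::-1]); p=bot.camera_params(n); print(n,p)
E
```

```text
pics
{'clock': 0.0, 'qpos': array([-1.24222367,  0.52202369, -0.03633496,  1.59997612,  0.021214  ,
        1.02112749, -0.11278611]), 'qd': array([ 9.78946173e-04,  1.35006156e-03,  6.35037934e-06, -9.97523731e-06,
       -1.05553541e-03,  6.78374133e-04, -2.01898123e-04]), 'joint_efforts': array([-3.05394587e-05, -9.27115631e+01,  1.97927222e+00, -3.69919288e+01,
        1.76191342e-02,  8.51923891e-03,  3.16246212e-05]), 'position': array([0.24258397, 0.5756405 , 0.23073105]), 'tool_rot': array([-3.14044705e+00,  9.06243638e-05,  2.74283727e+00]), 'force': array([ 0.10513513, -0.62837736, -0.41126834]), 'moment': array([ 0.0041329 ,  0.02405923, -0.01984205]), 'finger_force': 0.0, 'grip_width': 0.08536547964849199}
top {'vertical_fov': 42.69560433942652, 'cx': 308.733838192952, 'cy': 237.96950930263688, 'D': array([-0.09358492,  0.        ,  0.        ,  0.        ,  0.        ]), 'R': array([[ 0.10756444, -0.99419661,  0.0017321 ],
       [-0.97005478, -0.10533378, -0.21885729],
       [ 0.21776963,  0.02186103, -0.97575534]]), 't': array([0.00174417, 0.51417402, 0.93520252])}
scene {'vertical_fov': 52.32521055494507, 'cx': 322.2636462646631, 'cy': 244.40990842266834, 'D': array([-0.05178399,  0.        ,  0.        ,  0.        ,  0.        ]), 'R': array([[-0.84142136,  0.54037068, -0.00310223],
       [ 0.39725777,  0.6146654 , -0.68144898],
       [-0.36632821, -0.57461811, -0.73185905]]), 't': array([ 0.38758585, -0.17317979,  1.06515389])}
```

View pics/top0.png

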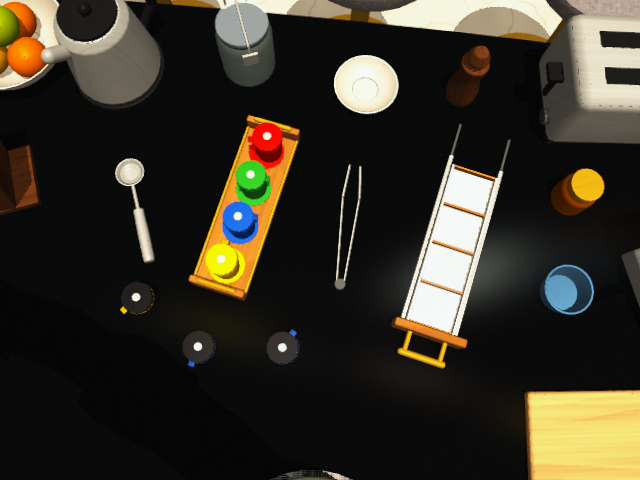

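View pics/scene0.png

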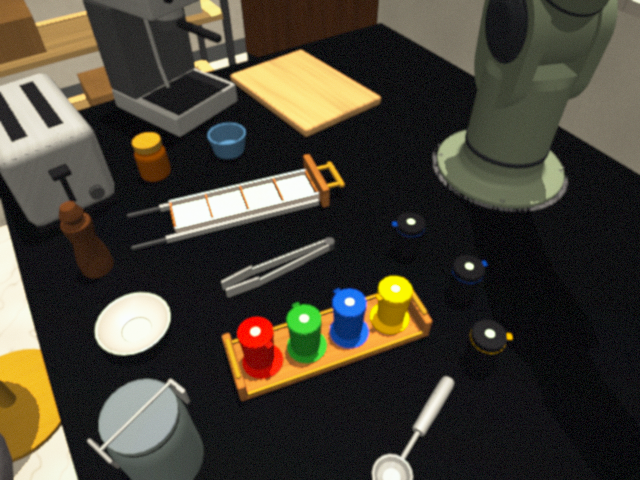

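The row, near to far, in the top view is yellow (221,259), blue (238,215), green (250,174), red (267,136). The tray runs from its oak front at (430,333) to (472,172). The three black look-alikes with coloured tabs are at (137,298), (198,347) and (283,348). The cups meant are the fully coloured ones in the oak rack. I'll confirm that in enlarged crops.

```bash
python3 - <<'E'
import cv2
f=cv2.imread("pics/top0.png")
cv2.imwrite("pics/c1.png",cv2.resize(f[105:305,180:310],None,fx=3,fy=3,interpolation=cv2.INTER_CUBIC))
cv2.imwrite("pics/c2.png",cv2.resize(f[150:350,385:515],None,fx=3,fy=3,interpolation=cv2.INTER_CUBIC))
E
```

```text
(no output)
```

View pics/c1.png

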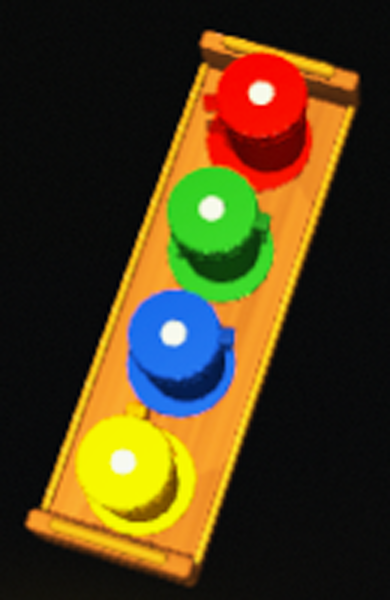

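View pics/c2.png

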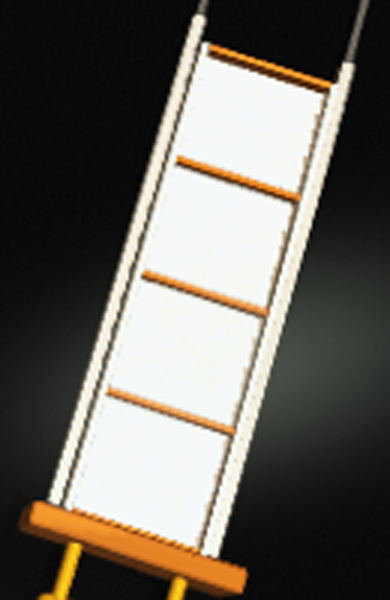

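The crops confirm the picture. The rack holds four fully coloured cups, each with a small tab at the lid: yellow's points far, blue's and green's right, red's left. The tray shows four white compartments split by orange dividers. The black ones are outside the rack and not meant. Now the positions.

```bash
cat > h.py <<'E'
import numpy as np, cv2
from workcell import bot
def w(name,uv,z,p=None):
    p=p or bot.camera_params(name); f=240/np.tan(np.radians(p["vertical_fov"]/2))
    K=np.array([[f,0,p["cx"]],[0,f,p["cy"]],[0,0,1]])
    n=cv2.undistortPoints(np.array(uv,float).reshape(-1,1,2),K,p["D"]).reshape(-1,2)
    d=np.c_[n,np.ones(len(n))]@p["R"]; c=-p["R"].T@p["t"]
    return c+d*((np.broadcast_to(z,len(n))-c[2])/d[:,2])[:,None]
E
python3 - <<'E'
from h import *
np.set_printoptions(precision=4,suppress=True)
a=lambda L,ox,oy:[(ox+x/3,oy+y/3) for x,y in L]
d=w("top",a([(123,462),(174,333),(212,210),(261,93)],180,105),.087)
print("cups",d); v=d[3]-d[0]; print(np.linalg.norm(v)/3,np.arctan2(v[1],v[0]))
t=w("top",a([(137,410),(228,338),(263,222),(210,103)],180,105),.08)-d
print("tab dir",np.degrees(np.arctan2(t[:,1],t[:,0])))
e=w("top",a([(208,50),(332,88),(178,160),(300,198),(143,274),(266,312),(108,392),(235,431)],385,150),.026)
m=(e[::2]+e[1::2])/2; print(m); v=m[0]-m[3];print(np.linalg.norm(v)/3,np.arctan2(v[1],v[0]),np.linalg.norm(e[0]-e[1]))
s=w("scene",[(394,282),(350,294),(304,310),(255,331)],.087);print(s)
E
```

```text
cups [[0.4562 0.1886 0.087 ]
 [0.5276 0.1714 0.087 ]
 [0.5972 0.1603 0.087 ]
 [0.6664 0.1425 0.087 ]]
0.07173734781899305 -0.21604325254249496
tab dir [ -4.559  -85.6921 -93.2483 102.1325]
[[ 0.6629 -0.2146  0.026 ]
 [ 0.5954 -0.1999  0.026 ]
 [ 0.5275 -0.1839  0.026 ]
 [ 0.4591 -0.1696  0.026 ]]
0.06958718405164321 -0.2176489983679661 0.07430135368781648
[[0.4481 0.1806 0.087 ]
 [0.5165 0.1631 0.087 ]
 [0.5883 0.1509 0.087 ]
 [0.6638 0.1444 0.087 ]]
```

```bash
cat >> h.py <<'E'
from scipy.spatial.transform import Rotation as Ro
def go(*T):
    s=bot.observe(); p=np.array(s["position"]); R=Ro.from_euler("xyz",s["tool_rot"])
    print(round(s["clock"],2),p.round(4),"yaw",s["tool_rot"].round(3),"w",round(s["grip_width"],4),"F",s["force"].round(1),s["finger_force"])
    for t in T: print(t,"->",R.inv().apply(np.array(t)-p).round(4))
E
python3 -c "
from h import *
go((.456,.189,.2))"
```

```text
0.1 [0.2426 0.5757 0.2308] yaw [-3.141  0.     2.743] w 0.0855 F [-0.4 -0.5  1. ] 0.0
(0.456, 0.189, 0.2) -> [-0.3468 -0.2734  0.0311]
```

>>> move_arm:
  moves:
    - [[0.76, -0.347, -0.273, 0.03, 0, 0, 0], [0.76, -0.347, -0.273, 0.03, 0, 0, 0], [0.76, -0.347, -0.273, 0.03, 0, 0, 0], [0.76, -0.347, -0.273, 0.03, 0, 0, 0], [0.76, -0.347, -0.273, 0.03, 0, 0, 0]]

```text
clock: 0.6
position: [0.364, 0.3557, 0.2141]
tool_rot: [-3.141, -0.0, 2.743]
force: [0.9, -0.6, 0.6]
grip_width: 0.0649
finger_force: 0.0
```

```bash
python3 -c "
from h import *
go((.456,.189,.2))"
```

```text
0.6 [0.364  0.3557 0.2141] yaw [-3.141 -0.     2.743] w 0.0649 F [ 0.9 -0.6  0.6] 0.0
(0.456, 0.189, 0.2) -> [-0.1495 -0.1179  0.0142]
```

>>> move_arm:
  moves:
    - [[0.76, -0.147, -0.116, 0.014, 0, 0, 0], [0.76, -0.147, -0.116, 0.014, 0, 0, 0], [0.76, -0.147, -0.116, 0.014, 0, 0, 0], [0.76, -0.147, -0.116, 0.014, 0, 0, 0], [0.76, -0.147, -0.116, 0.014, 0, 0, 0]]

```text
clock: 1.1
position: [0.4557, 0.1888, 0.2]
tool_rot: [-3.14, 0.001, 2.736]
force: [-1.0, 0.6, -0.1]
grip_width: 0.0652
finger_force: 0.0
```

```bash
python3 - <<'E'
from h import *
np.set_printoptions(precision=4,suppress=True)
go((.456,.189,.2))
p=bot.camera_params("wrist");f=bot.grab_frame("wrist"); cv2.imwrite("pics/w1.png",f[:,:,::-1])
import pickle; pickle.dump(p,open("w1.pkl","wb"))
c=-p["R"].T@p["t"]; print(c,p["R"])
go((.456,.189,.2))
E
```

```text
1.1 [0.4557 0.1888 0.2   ] yaw [-3.14   0.001  2.736] w 0.0652 F [-1.   0.6 -0.1] 0.0
(0.456, 0.189, 0.2) -> [-0.0002  0.0003 -0.    ]
[0.3873 0.2198 0.3425] [[ 0.3944  0.9189 -0.0012]
 [ 0.8784 -0.3766  0.2942]
 [ 0.2699 -0.1171 -0.9558]]
1.15 [0.4546 0.1914 0.2001] yaw [-3.141  0.     2.738] w 0.065 F [-1.2  1.   0.1] 0.0
(0.456, 0.189, 0.2) -> [-0.0022 -0.0017  0.0001]
```

View pics/w1.png

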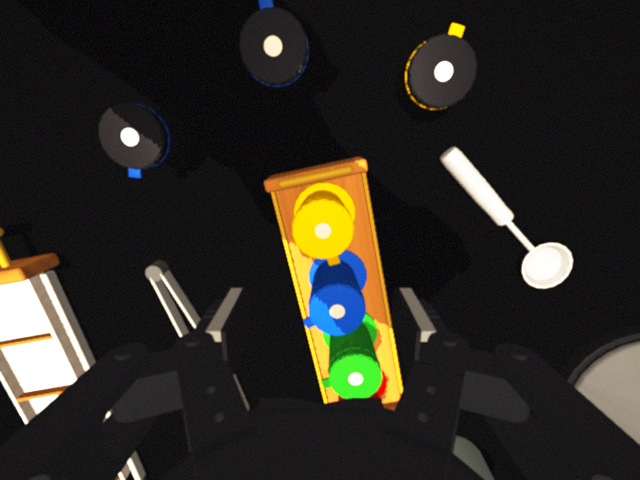

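The wrist view shows the yellow dot at (322,230), blue at (337,312) and green at (355,379). Yellow's tab points toward blue, and the blue and green tabs sit on the picture's left.

```bash
python3 - <<'E'
from h import *
import pickle
print(w("wrist",[(322,230),(337,312),(355,379)],.087,pickle.load(open("w1.pkl","rb"))).round(4))
go((.452,.188,.1),(.452,.188,.046))
E
```

```text
[[0.4548 0.1918 0.087 ]
 [0.5274 0.1748 0.087 ]
 [0.5978 0.1636 0.087 ]]
1.15 [0.4546 0.1914 0.2001] yaw [-3.141  0.     2.738] w 0.065 F [-1.2  1.   0.1] 0.0
(0.452, 0.188, 0.1) -> [ 0.0011 -0.0041  0.1001]
(0.452, 0.188, 0.046) -> [ 0.0011 -0.004   0.1541]
```

>>> move_arm:
  moves:
    - [[0.76, -0.001, -0.001, 0.045, 0, 0, 0], [0.76, -0.001, -0.001, 0.085, 0, 0, 0], [0.76, -0.001, -0.001, 0.12, 0, 0, 0], [0.76, -0.001, -0.001, 0.145, 0, 0, 0], [0.76, -0.001, -0.001, 0.154, 0, 0, 0]]
  force: 40

```text
clock: 1.65
position: [0.4528, 0.193, 0.0442]
tool_rot: [-3.139, -0.002, 2.744]
force: [0.1, 0.3, 0.8]
grip_width: 0.065
finger_force: 0.0
```

>>> move_arm:
  moves:
    - [[0.76, 0, 0, 0, 0, 0, 0], [0.3, 0, 0, 0, 0, 0, 0], [0.3, 0, 0, 0, 0, 0, 0], [0.3, 0, 0, 0, 0, 0, 0], [0.3, 0, 0, 0, 0, 0, 0]]

```text
clock: 2.15
position: [0.4549, 0.1926, 0.0475]
tool_rot: [3.14, 0.001, 2.743]
force: [-2.3, -2.6, 11.1]
grip_width: 0.0485
finger_force: 41.3
```

>>> move_arm:
  moves:
    - [[0.3, 0, 0, 0, 0, 0, 0], [0.3, 0, 0, -0.02, 0, 0, 0], [0.3, 0, 0, -0.05, 0, 0, 0], [0.3, 0, 0, -0.08, 0, 0, 0], [0.3, 0, 0, -0.1, 0, 0, 0]]

```text
clock: 2.65
position: [0.455, 0.1927, 0.1489]
tool_rot: [3.139, 0.002, 2.743]
force: [0.5, -0.3, -0.9]
grip_width: 0.0485
finger_force: 41.8
```

```bash
python3 -c "
from h import *
go((.4245,-.1617,.146),(.4245,-.1617,.043))"
```

```text
2.65 [0.455  0.1927 0.1489] yaw [3.139e+00 2.000e-03 2.743e+00] w 0.0485 F [ 0.5 -0.3 -0.9] 41.78250694996677
(0.4245, -0.1617, 0.146) -> [-0.1096 -0.3384  0.0024]
(0.4245, -0.1617, 0.043) -> [-0.1094 -0.3386  0.1054]
```

>>> move_arm:
  moves:
    - [[0.3, -0.01, -0.031, 0, 0, 0, 0], [0.3, -0.022, -0.068, 0, 0, 0, 0], [0.3, -0.035, -0.108, 0, 0, 0, 0], [0.3, -0.049, -0.15, 0, 0, 0, 0], [0.3, -0.062, -0.19, 0, 0, 0, 0]]

```text
clock: 3.15
position: [0.4377, -0.0084, 0.1471]
tool_rot: [3.141, 0.001, 2.743]
force: [1.5, -0.2, -1.2]
grip_width: 0.0485
finger_force: 41.8
```

>>> move_arm:
  moves:
    - [[0.3, -0.013, -0.04, 0, 0, 0, 0], [0.3, -0.026, -0.08, 0, 0, 0, 0], [0.3, -0.037, -0.115, 0, 0, 0, 0], [0.3, -0.045, -0.138, 0, 0, 0, 0], [0.3, -0.048, -0.148, 0, 0, 0, 0]]

```text
clock: 3.65
position: [0.4243, -0.1641, 0.147]
tool_rot: [-3.141, 0.002, 2.74]
force: [0.1, 0.5, -1.0]
grip_width: 0.0483
finger_force: 41.8
```

```bash
python3 - <<'E'
from h import *
import pickle
go((.4245,-.1617,.046))
f=bot.grab_frame("top"); cv2.imwrite("pics/t2.png",f[:,:,::-1])
p=bot.camera_params("wrist");f=bot.grab_frame("wrist"); cv2.imwrite("pics/w2.png",f[:,:,::-1])
pickle.dump(p,open("w2.pkl","wb"))
go((.4245,-.1617,.046))
E
```

```text
3.65 [ 0.4243 -0.1641  0.147 ] yaw [-3.141e+00  2.000e-03  2.740e+00] w 0.0483 F [ 0.1  0.5 -1. ] 41.771215269109234
(0.4245, -0.1617, 0.046) -> [0.001  0.0023 0.101 ]
3.75 [ 0.4245 -0.1626  0.1468] yaw [3.142e+00 1.000e-03 2.741e+00] w 0.0484 F [-0.1 -0.  -0.5] 41.77376271458343
(0.4245, -0.1617, 0.046) -> [0.0004 0.0008 0.1008]
```

View pics/w2.png

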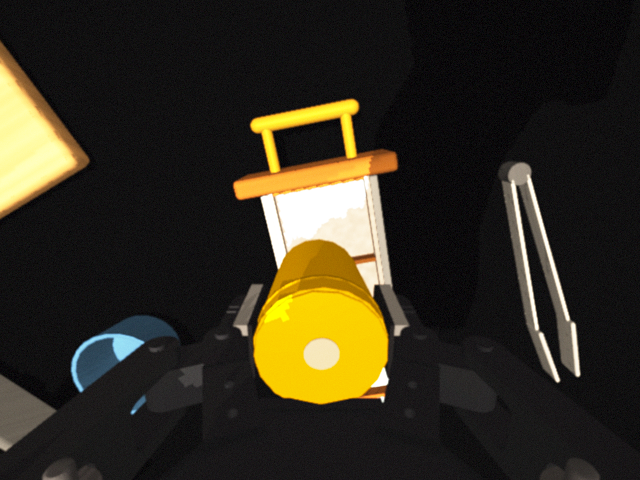

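Yellow is held upright above the first compartment. Its dot is at (321,353), the first divider's right end is at (375,258), and the inner front edge runs (276,193)-(366,178). Checking the offset.

```bash
python3 - <<'E'
from h import *
import pickle
p=pickle.load(open("w2.pkl","rb"))
print(w("wrist",[(321,353)],.188,p).round(4))
u=np.array([.9764,-.2159]);n=np.array([.2159,.9764]);o=np.array([.5270,-.1844])
r=w("wrist",[(375,258),(270,195),(372,177),(285,245),(384,248),(275,192),(365,178)],[.026]*5+[.014]*2,p)[:,:2]-o
print(np.c_[r@u,r@n].round(4))
E
```

```text
[[ 0.4244 -0.1627  0.188 ]]
[[-0.0716  0.0395]
 [-0.14   -0.0355]
 [-0.1392  0.0463]
 [-0.0968 -0.0327]
 [-0.079   0.0481]
 [-0.1399 -0.033 ]
 [-0.1377  0.0421]]
```

>>> move_arm:
  moves:
    - [[0.3, 0.001, 0.003, 0.03, 0, 0, 0], [0.3, 0.001, 0.003, 0.06, 0, 0, 0], [0.3, 0.001, 0.003, 0.085, 0, 0, 0], [0.3, 0.001, 0.003, 0.096, 0, 0, 0], [0.3, 0.001, 0.003, 0.101, 0, 0, 0]]

```text
clock: 4.25
position: [0.4247, -0.1575, 0.0448]
tool_rot: [3.141, -0.001, 2.744]
force: [0.3, -0.3, -0.9]
grip_width: 0.0487
finger_force: 41.8
```

>>> move_arm:
  moves:
    - [[0.3, 0, 0, 0, 0, 0, 0], [0.3, 0, 0, 0, 0, 0, 0]]

```text
clock: 4.45
position: [0.4253, -0.1585, 0.0462]
tool_rot: [3.141, 0.001, 2.743]
force: [-0.0, -0.7, -1.2]
grip_width: 0.0486
finger_force: 41.7
```

>>> move_arm:
  moves:
    - [[0.3, 0, 0, 0.002, 0, 0, 0], [0.3, 0, 0, 0.002, 0, 0, 0], [0.6, 0, 0, 0.002, 0, 0, 0], [0.76, 0, 0, 0.002, 0, 0, 0], [0.76, 0, 0, 0.002, 0, 0, 0]]

```text
clock: 4.95
position: [0.4249, -0.1586, 0.0436]
tool_rot: [3.142, 0.0, 2.743]
force: [0.5, 0.1, 0.0]
grip_width: 0.0649
finger_force: 0.0
```

>>> move_arm:
  moves:
    - [[0.76, 0, 0, -0.01, 0, 0, 0], [0.76, 0, 0, -0.04, 0, 0, 0], [0.76, 0, 0, -0.08, 0, 0, 0], [0.76, 0, 0, -0.12, 0, 0, 0], [0.76, 0, 0, -0.13, 0, 0, 0]]

```text
clock: 5.45
position: [0.426, -0.1591, 0.1776]
tool_rot: [3.141, 0.005, 2.742]
force: [-0.3, 1.0, -1.2]
grip_width: 0.065
finger_force: 0.0
```

```bash
python3 - <<'E'
from h import *
go((.5285,.173,.18))
f=bot.grab_frame("top"); cv2.imwrite("pics/t3.png",cv2.resize(f[150:370,385:535,::-1],None,fx=2.5,fy=2.5,interpolation=2))
E
```

```text
5.45 [ 0.426  -0.1591  0.1776] yaw [3.141 0.005 2.742] w 0.065 F [-0.3  1.  -1.2] 0.0
(0.5285, 0.173, 0.18) -> [ 0.0346  0.3458 -0.0023]
```

View pics/t3.png

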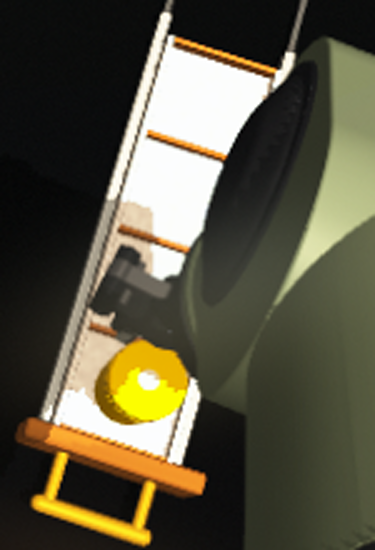

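>>> move_arm:
  moves:
    - [[0.76, 0.004, 0.04, 0, 0, 0, 0], [0.76, 0.008, 0.085, 0, 0, 0, 0], [0.76, 0.013, 0.13, 0, 0, 0, 0], [0.76, 0.017, 0.17, 0, 0, 0, 0], [0.76, 0.021, 0.21, 0, 0, 0, 0]]

```text
clock: 6.0
position: [0.4868, 0.0448, 0.1731]
tool_rot: [-3.141, -0.001, 2.743]
force: [0.5, -1.4, -0.6]
grip_width: 0.0651
finger_force: 0.0
```

>>> move_arm:
  moves:
    - [[0.76, 0.004, 0.04, 0, 0, 0, 0.0195], [0.76, 0.008, 0.08, 0, 0, 0, 0.039], [0.76, 0.011, 0.11, 0, 0, 0, 0.0585], [0.76, 0.013, 0.128, 0, 0, 0, 0.078], [0.76, 0.014, 0.136, 0, 0, 0, 0.097]]

```text
clock: 6.5
position: [0.5266, 0.1759, 0.1727]
tool_rot: [-3.141, -0.0, 2.131]
force: [-0.2, -0.5, 0.7]
grip_width: 0.0649
finger_force: 0.0
```

```bash
python3 - <<'E'
from h import *
import pickle
p=bot.camera_params("wrist");f=bot.grab_frame("wrist"); cv2.imwrite("pics/w3.png",f[:,:,::-1])
pickle.dump(p,open("w3.pkl","wb"))
go((.5275,.174,.046))
E
```

```text
6.55 [0.5267 0.1764 0.1727] yaw [-3.141e+00 -1.000e-03  2.123e+00] w 0.0649 F [-0.5  2.1 -0.3] 0.0
(0.5275, 0.174, 0.046) -> [-0.0025 -0.0004  0.1267]
```

View pics/w3.png

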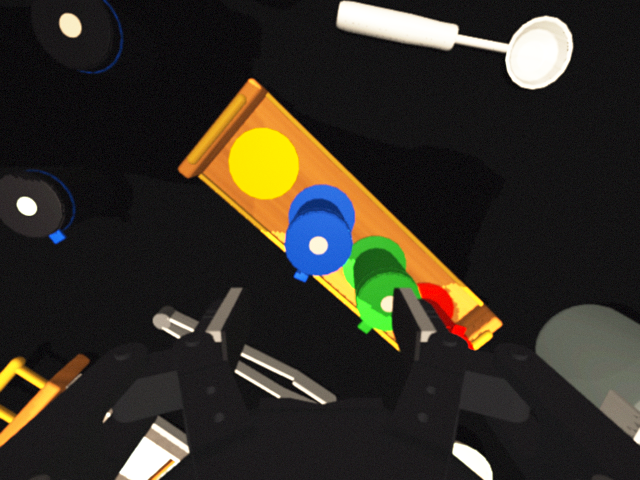

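Blue's dot is at (318,245) with its tab lower left at (302,276), clear of both pads. Green's dot is at (388,303).

```bash
python3 - <<'E'
from h import *
import pickle
p=pickle.load(open("w3.pkl","rb"))
print(w("wrist",[(318,245),(388,303)],.087,p).round(4), w("wrist",[(264,163)],.017,p).round(4))
E
```

```text
[[0.5261 0.175  0.087 ]
 [0.596  0.1638 0.087 ]] [[0.4579 0.1941 0.017 ]]
```

>>> move_arm:
  moves:
    - [[0.76, -0.001, -0.001, 0.04, 0, 0, 0], [0.76, -0.001, -0.001, 0.075, 0, 0, 0], [0.76, -0.001, -0.001, 0.105, 0, 0, 0], [0.76, -0.001, -0.001, 0.12, 0, 0, 0], [0.76, -0.001, -0.001, 0.126, 0, 0, 0]]

```text
clock: 7.05
position: [0.5259, 0.1718, 0.0462]
tool_rot: [-3.139, -0.0, 2.134]
force: [-0.2, -0.4, 0.0]
grip_width: 0.0651
finger_force: 0.0
```

>>> move_arm:
  moves:
    - [[0.76, 0, 0, 0, 0, 0, 0], [0.3, 0, 0, 0, 0, 0, 0], [0.3, 0, 0, 0, 0, 0, 0], [0.3, 0, 0, 0, 0, 0, 0], [0.3, 0, 0, 0, 0, 0, 0]]

```text
clock: 7.55
position: [0.5272, 0.1726, 0.0487]
tool_rot: [3.14, 0.0, 2.133]
force: [-0.8, -1.6, 7.3]
grip_width: 0.0487
finger_force: 40.8
```

>>> move_arm:
  moves:
    - [[0.3, 0, 0, 0, 0, 0, 0], [0.3, 0, 0, -0.02, 0, 0, 0], [0.3, 0, 0, -0.05, 0, 0, 0], [0.3, 0, 0, -0.08, 0, 0, 0], [0.3, 0, 0, -0.1, 0, 0, 0]]

```text
clock: 8.05
position: [0.5272, 0.1726, 0.1502]
tool_rot: [3.139, 0.0, 2.133]
force: [-0.1, 0.0, -1.6]
grip_width: 0.0482
finger_force: 41.8
```

```bash
python3 -c "
from h import *
go((.493,-.174,.146),(.493,-.174,.044))"
```

```text
8.05 [0.5272 0.1726 0.1502] yaw [3.139 0.    2.133] w 0.0482 F [-0.1  0.  -1.6] 41.75551112741232
(0.493, -0.174, 0.146) -> [-0.275  -0.2138  0.0037]
(0.493, -0.174, 0.044) -> [-0.2749 -0.2141  0.1057]
```

>>> move_arm:
  moves:
    - [[0.3, -0.025, -0.019, 0, 0, 0, 0], [0.3, -0.055, -0.043, 0, 0, 0, 0], [0.3, -0.088, -0.068, 0, 0, 0, 0], [0.3, -0.121, -0.094, 0, 0, 0, 0], [0.3, -0.153, -0.119, 0, 0, 0, 0]]

```text
clock: 8.55
position: [0.5073, -0.0221, 0.1483]
tool_rot: [3.14, 0.001, 2.134]
force: [0.1, -0.6, -1.1]
grip_width: 0.0483
finger_force: 41.7
```

>>> move_arm:
  moves:
    - [[0.3, -0.032, -0.025, 0, 0, 0, 0], [0.3, -0.064, -0.05, 0, 0, 0, 0], [0.3, -0.094, -0.073, 0, 0, 0, 0], [0.3, -0.114, -0.089, 0, 0, 0, 0], [0.3, -0.122, -0.095, 0, 0, 0, 0]]

```text
clock: 9.05
position: [0.4917, -0.1772, 0.1482]
tool_rot: [3.141, 0.001, 2.13]
force: [0.5, 0.6, -2.7]
grip_width: 0.0486
finger_force: 41.7
```

```bash
python3 - <<'E'
from h import *
import pickle
p=bot.camera_params("wrist");f=bot.grab_frame("wrist"); cv2.imwrite("pics/w4.png",f[:,:,::-1])
pickle.dump(p,open("w4.pkl","wb"))
go((.493,-.174,.0457))
E
```

```text
9.1 [ 0.4919 -0.1772  0.1482] yaw [3.141e+00 2.000e-03 2.130e+00] w 0.0486 F [-1.1 -1.7 -1.8] 41.7360720410943
(0.493, -0.174, 0.0457) -> [0.0023 0.0026 0.1025]
```

View pics/w4.png

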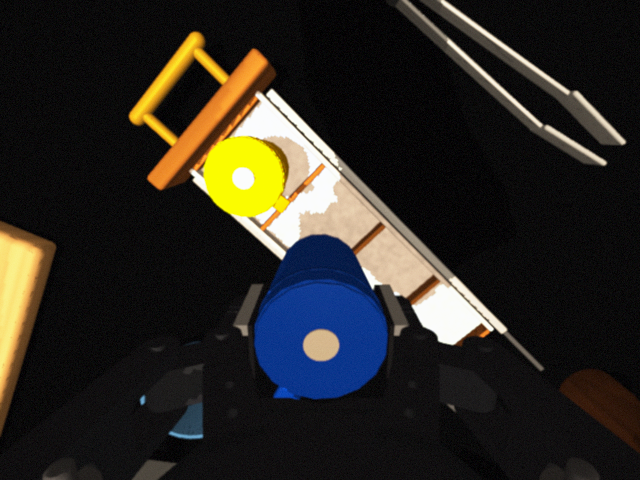

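Yellow stands upright in compartment 1 with its dot at (243,178). Blue is held over compartment 2. Divider left-side ends are at (325,165), (383,224) and (438,281), and the first divider's other end is at (262,229).

```bash
python3 - <<'E'
from h import *
import pickle
p=pickle.load(open("w4.pkl","rb"))
print(w("wrist",[(321,345)],.188,p).round(4))
u=np.array([.9764,-.2159]);n=np.array([.2159,.9764]);o=np.array([.5270,-.1844])
r=w("wrist",[(325,165),(262,229),(383,224),(438,281),(243,178)],[.026]*4+[.084],p)[:,:2]-o
print(np.c_[r@u,r@n].round(4))
E
```

```text
[[ 0.4907 -0.1735  0.188 ]]
[[-0.0697  0.0404]
 [-0.0703 -0.0328]
 [-0.0022  0.0401]
 [ 0.0694  0.0389]
 [-0.1043  0.0024]]
```

>>> move_arm:
  moves:
    - [[0.3, 0.001, 0.002, 0.03, 0, 0, 0], [0.3, 0.001, 0.002, 0.06, 0, 0, 0], [0.3, 0.001, 0.002, 0.085, 0, 0, 0], [0.3, 0.001, 0.002, 0.096, 0, 0, 0], [0.3, 0.001, 0.002, 0.1, 0, 0, 0]]

```text
clock: 9.6
position: [0.4934, -0.1715, 0.0469]
tool_rot: [-3.141, -0.001, 2.134]
force: [-0.7, 0.8, -1.0]
grip_width: 0.048
finger_force: 41.7
```

>>> move_arm:
  moves:
    - [[0.3, 0, 0, 0, 0, 0, 0], [0.3, 0, 0, 0.001, 0, 0, 0], [0.3, 0, 0, 0.001, 0, 0, 0]]

```text
clock: 9.9
position: [0.4939, -0.1725, 0.0472]
tool_rot: [3.141, 0.001, 2.133]
force: [-0.2, 1.0, -1.7]
grip_width: 0.0485
finger_force: 41.7
```

>>> move_arm:
  moves:
    - [[0.3, 0, 0, 0.002, 0, 0, 0], [0.3, 0, 0, 0.002, 0, 0, 0], [0.6, 0, 0, 0.002, 0, 0, 0], [0.76, 0, 0, 0.002, 0, 0, 0], [0.76, 0, 0, 0.002, 0, 0, 0]]

```text
clock: 10.4
position: [0.4934, -0.1724, 0.0445]
tool_rot: [3.141, 0.0, 2.133]
force: [0.7, -0.8, -0.0]
grip_width: 0.0648
finger_force: 0.0
```

>>> move_arm:
  moves:
    - [[0.76, 0, 0, -0.01, 0, 0, 0], [0.76, 0, 0, -0.04, 0, 0, 0], [0.76, 0, 0, -0.08, 0, 0, 0], [0.76, 0, 0, -0.12, 0, 0, 0], [0.76, 0, 0, -0.13, 0, 0, 0]]

```text
clock: 10.9
position: [0.4947, -0.1731, 0.1788]
tool_rot: [3.138, 0.004, 2.133]
force: [0.4, -0.6, -0.9]
grip_width: 0.0647
finger_force: 0.0
```

```bash
python3 - <<'E'
from h import *
go((.597,.1635,.175))
E
```

```text
10.9 [ 0.4947 -0.1731  0.1788] yaw [3.138 0.004 2.133] w 0.0647 F [ 0.4 -0.6 -0.9] 0.0
(0.597, 0.1635, 0.175) -> [0.2303 0.2659 0.0039]
```

>>> move_arm:
  moves:
    - [[0.76, 0.026, 0.03, 0, 0, 0, 0], [0.76, 0.054, 0.062, 0, 0, 0, 0], [0.76, 0.082, 0.095, 0, 0, 0, 0], [0.76, 0.11, 0.127, 0, 0, 0, 0], [0.76, 0.138, 0.16, 0, 0, 0, 0]]

```text
clock: 11.4
position: [0.5551, 0.0313, 0.1746]
tool_rot: [-3.141, 0.0, 2.133]
force: [0.4, -0.6, -0.4]
grip_width: 0.0649
finger_force: 0.0
```

>>> move_arm:
  moves:
    - [[0.76, 0.028, 0.032, 0, 0, 0, 0], [0.76, 0.056, 0.064, 0, 0, 0, 0], [0.76, 0.078, 0.09, 0, 0, 0, 0], [0.76, 0.09, 0.104, 0, 0, 0, 0], [0.76, 0.092, 0.106, 0, 0, 0, 0]]

```text
clock: 11.9
position: [0.5957, 0.1661, 0.1741]
tool_rot: [-3.141, -0.0, 2.136]
force: [-0.9, -0.5, 0.1]
grip_width: 0.0647
finger_force: 0.0
```

```bash
python3 - <<'E'
from h import *
import pickle
p=bot.camera_params("wrist");f=bot.grab_frame("wrist"); cv2.imwrite("pics/w5.png",f[:,:,::-1])
pickle.dump(p,open("w5.pkl","wb"))
go((.597,.1635,.0465))
E
```

```text
11.95 [0.5955 0.1647 0.1741] yaw [-3.141 -0.     2.134] w 0.0651 F [-0.9 -0.2 -0.4] 0.0
(0.597, 0.1635, 0.0465) -> [-0.0018  0.0007  0.1276]
```

View pics/w5.png

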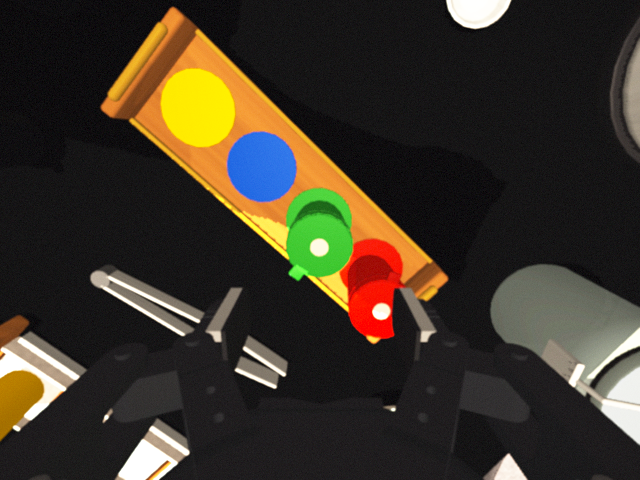

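Green's dot is at (319,247), centred just as blue's was, with its tab at (298,272). Red's dot is at (381,312).

```bash
python3 - <<'E'
from h import *
import pickle
p=pickle.load(open("w5.pkl","rb"))
print(w("wrist",[(319,247),(381,312)],.087,p).round(4))
E
```

```text
[[0.5969 0.164  0.087 ]
 [0.6658 0.1449 0.087 ]]
```

>>> move_arm:
  moves:
    - [[0.76, -0.001, 0, 0.04, 0, 0, 0], [0.76, -0.001, 0, 0.075, 0, 0, 0], [0.76, -0.001, 0, 0.105, 0, 0, 0], [0.76, -0.001, 0, 0.12, 0, 0, 0], [0.76, -0.001, 0, 0.127, 0, 0, 0]]

```text
clock: 12.45
position: [0.5958, 0.1616, 0.0465]
tool_rot: [-3.14, 0.0, 2.132]
force: [-0.2, 0.3, -0.2]
grip_width: 0.0651
finger_force: 0.0
```

>>> move_arm:
  moves:
    - [[0.76, 0, 0, 0, 0, 0, 0], [0.3, 0, 0, 0, 0, 0, 0], [0.3, 0, 0, 0, 0, 0, 0], [0.3, 0, 0, 0, 0, 0, 0], [0.3, 0, 0, 0, 0, 0, 0]]

```text
clock: 12.95
position: [0.597, 0.1631, 0.0489]
tool_rot: [3.14, 0.001, 2.133]
force: [-1.7, -2.2, 8.4]
grip_width: 0.0482
finger_force: 40.9
```

>>> move_arm:
  moves:
    - [[0.3, 0, 0, 0, 0, 0, 0], [0.3, 0, 0, -0.02, 0, 0, 0], [0.3, 0, 0, -0.05, 0, 0, 0], [0.3, 0, 0, -0.08, 0, 0, 0], [0.3, 0, 0, -0.1, 0, 0, 0]]

```text
clock: 13.45
position: [0.597, 0.1633, 0.1504]
tool_rot: [3.139, 0.001, 2.133]
force: [0.9, 0.1, -1.8]
grip_width: 0.0483
finger_force: 41.7
```

```bash
python3 -c "
from h import *
go((.562,-.189,.146),(.562,-.189,.044))"
```

```text
13.45 [0.597  0.1633 0.1504] yaw [3.139e+00 1.000e-03 2.133e+00] w 0.0483 F [ 0.9  0.1 -1.8] 41.71430066227913
(0.562, -0.189, 0.146) -> [-0.2794 -0.2174  0.0039]
(0.562, -0.189, 0.044) -> [-0.2793 -0.2177  0.1059]
```

>>> move_arm:
  moves:
    - [[0.3, -0.025, -0.019, 0, 0, 0, 0], [0.3, -0.055, -0.043, 0, 0, 0, 0], [0.3, -0.088, -0.068, 0, 0, 0, 0], [0.3, -0.121, -0.094, 0, 0, 0, 0], [0.3, -0.153, -0.119, 0, 0, 0, 0]]

```text
clock: 13.95
position: [0.5771, -0.0314, 0.1484]
tool_rot: [3.14, 0.001, 2.133]
force: [0.6, 0.1, -0.5]
grip_width: 0.0484
finger_force: 41.7
```

>>> move_arm:
  moves:
    - [[0.3, -0.033, -0.025, 0, 0, 0, 0], [0.3, -0.066, -0.051, 0, 0, 0, 0], [0.3, -0.097, -0.075, 0, 0, 0, 0], [0.3, -0.117, -0.091, 0, 0, 0, 0], [0.3, -0.126, -0.098, 0, 0, 0, 0]]

```text
clock: 14.45
position: [0.5609, -0.1917, 0.1483]
tool_rot: [3.141, 0.002, 2.13]
force: [-0.1, -0.2, -1.4]
grip_width: 0.0483
finger_force: 41.7
```

>>> move_arm:
  moves:
    - [[0.3, 0, 0, 0, 0, 0, 0], [0.3, 0, 0, 0, 0, 0, 0]]

```text
clock: 14.65
position: [0.5618, -0.1873, 0.1476]
tool_rot: [3.141, -0.0, 2.134]
force: [0.2, 0.4, -1.0]
grip_width: 0.048
finger_force: 41.7
```

```bash
python3 -c "
from h import *
go((.562,-.189,.0457))"
```

```text
14.65 [ 0.5618 -0.1873  0.1476] yaw [ 3.141 -0.     2.134] w 0.048 F [ 0.2  0.4 -1. ] 41.687737852334976
(0.562, -0.189, 0.0457) -> [-0.0016 -0.0008  0.1019]
```

>>> move_arm:
  moves:
    - [[0.3, -0.001, 0, 0.03, 0, 0, 0], [0.3, -0.001, 0, 0.06, 0, 0, 0], [0.3, -0.001, 0, 0.085, 0, 0, 0], [0.3, -0.001, 0, 0.096, 0, 0, 0], [0.3, -0.001, 0, 0.1, 0, 0, 0]]

```text
clock: 15.15
position: [0.562, -0.1881, 0.0467]
tool_rot: [-3.141, -0.001, 2.135]
force: [0.3, -0.4, -1.0]
grip_width: 0.0487
finger_force: 41.7
```

>>> move_arm:
  moves:
    - [[0.3, 0, 0, 0, 0, 0, 0], [0.3, 0, 0, 0.001, 0, 0, 0], [0.3, 0, 0, 0.001, 0, 0, 0]]

```text
clock: 15.45
position: [0.5625, -0.1895, 0.0473]
tool_rot: [3.141, 0.001, 2.133]
force: [-0.3, -0.4, -2.0]
grip_width: 0.0478
finger_force: 41.7
```

>>> move_arm:
  moves:
    - [[0.3, 0, 0, 0.002, 0, 0, 0], [0.3, 0, 0, 0.002, 0, 0, 0], [0.6, 0, 0, 0.002, 0, 0, 0], [0.76, 0, 0, 0.002, 0, 0, 0], [0.76, 0, 0, 0.002, 0, 0, 0]]

```text
clock: 15.95
position: [0.5621, -0.1894, 0.0444]
tool_rot: [3.141, 0.0, 2.133]
force: [0.4, -0.1, -0.1]
grip_width: 0.0649
finger_force: 0.0
```

>>> move_arm:
  moves:
    - [[0.76, 0, 0, -0.01, 0, 0, 0], [0.76, 0, 0, -0.04, 0, 0, 0], [0.76, 0, 0, -0.08, 0, 0, 0], [0.76, 0, 0, -0.12, 0, 0, 0], [0.76, 0, 0, -0.13, 0, 0, 0]]

```text
clock: 16.45
position: [0.5635, -0.1901, 0.1791]
tool_rot: [3.138, 0.004, 2.133]
force: [0.5, 0.4, -1.0]
grip_width: 0.0647
finger_force: 0.0
```

```bash
python3 - <<'E'
from h import *
go((.6662,.1452,.175))
E
```

```text
16.45 [ 0.5635 -0.1901  0.1791] yaw [3.138 0.004 2.133] w 0.0647 F [ 0.5  0.4 -1. ] 0.0
(0.6662, 0.1452, 0.175) -> [0.229  0.2656 0.0043]
```

>>> move_arm:
  moves:
    - [[0.76, 0.026, 0.03, 0, 0, 0, 0], [0.76, 0.054, 0.062, 0, 0, 0, 0], [0.76, 0.082, 0.095, 0, 0, 0, 0], [0.76, 0.11, 0.127, 0, 0, 0, 0], [0.76, 0.138, 0.16, 0, 0, 0, 0]]

```text
clock: 16.95
position: [0.6238, 0.0143, 0.1745]
tool_rot: [-3.141, -0.0, 2.133]
force: [0.6, 0.2, -0.3]
grip_width: 0.0646
finger_force: 0.0
```

>>> move_arm:
  moves:
    - [[0.76, 0.028, 0.032, 0, 0, 0, -0.01], [0.76, 0.056, 0.064, 0, 0, 0, -0.02], [0.76, 0.078, 0.09, 0, 0, 0, -0.03], [0.76, 0.09, 0.104, 0, 0, 0, -0.04], [0.76, 0.091, 0.106, 0, 0, 0, -0.042]]

```text
clock: 17.45
position: [0.6648, 0.1486, 0.174]
tool_rot: [3.141, -0.001, 2.403]
force: [-0.7, -0.0, 0.6]
grip_width: 0.0649
finger_force: 0.0
```

>>> move_arm:
  moves:
    - [[0.76, 0, 0, 0, 0, 0, 0], [0.76, 0, 0, 0, 0, 0, 0]]

```text
clock: 17.65
position: [0.6648, 0.1442, 0.1745]
tool_rot: [-3.141, 0.001, 2.394]
force: [-0.2, 0.2, -0.4]
grip_width: 0.065
finger_force: 0.0
```

```bash
python3 - <<'E'
from h import *
import pickle
p=bot.camera_params("wrist");f=bot.grab_frame("wrist"); cv2.imwrite("pics/w6.png",f[:,:,::-1])
pickle.dump(p,open("w6.pkl","wb"))
go((.6662,.1452,.049))
E
```

```text
17.7 [0.6649 0.1443 0.1746] yaw [-3.141e+00  1.000e-03  2.395e+00] w 0.0648 F [-0.2 -0.1 -0.1] 0.0
(0.6662, 0.1452, 0.049) -> [-0.0003  0.0016  0.1256]
```

View pics/w6.png

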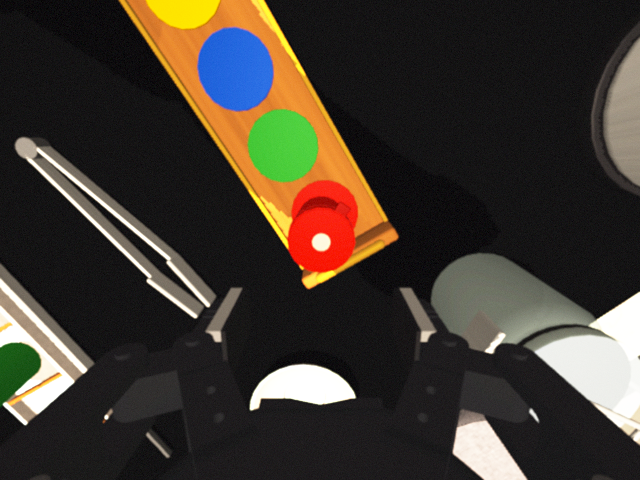

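Red's dot is at (321,242) with its tab at (343,210), about 55° off the closing line. The far end piece is at (350,255).

>>> move_arm:
  moves:
    - [[0.76, 0, 0.001, 0.04, 0, 0, 0], [0.76, 0, 0.001, 0.075, 0, 0, 0], [0.76, 0, 0.001, 0.105, 0, 0, 0], [0.76, 0, 0.001, 0.12, 0, 0, 0], [0.76, 0, 0.001, 0.126, 0, 0, 0]]

```text
clock: 18.2
position: [0.6651, 0.1459, 0.0473]
tool_rot: [-3.14, -0.001, 2.396]
force: [0.3, 0.0, -0.5]
grip_width: 0.0652
finger_force: 0.0
```

>>> move_arm:
  moves:
    - [[0.76, 0, 0, 0, 0, 0, 0], [0.3, 0, 0, 0, 0, 0, 0], [0.3, 0, 0, 0, 0, 0, 0], [0.3, 0, 0, 0, 0, 0, 0], [0.3, 0, 0, 0, 0, 0, 0]]

```text
clock: 18.7
position: [0.6664, 0.1468, 0.0499]
tool_rot: [3.14, 0.001, 2.397]
force: [-2.1, -2.5, 8.8]
grip_width: 0.0481
finger_force: 41.0
```

>>> move_arm:
  moves:
    - [[0.3, 0, 0, 0, 0, 0, 0], [0.3, 0, 0, -0.02, 0, 0, 0], [0.3, 0, 0, -0.05, 0, 0, 0], [0.3, 0, 0, -0.08, 0, 0, 0], [0.3, 0, 0, -0.1, 0, 0, 0]]

```text
clock: 19.2
position: [0.6663, 0.147, 0.1513]
tool_rot: [3.139, 0.001, 2.397]
force: [0.3, 0.4, -1.0]
grip_width: 0.0483
finger_force: 41.7
```

```bash
python3 -c "
from h import *
go((.630,-.204,.146))"
```

```text
19.2 [0.6663 0.147  0.1513] yaw [3.139e+00 1.000e-03 2.397e+00] w 0.0483 F [ 0.3  0.4 -1. ] 41.67635982739739
(0.63, -0.204, 0.146) -> [-0.2112 -0.2828  0.005 ]
```

>>> move_arm:
  moves:
    - [[0.3, -0.019, -0.025, 0, 0, 0, 0], [0.3, -0.042, -0.056, 0, 0, 0, 0], [0.3, -0.067, -0.09, 0, 0, 0, 0], [0.3, -0.092, -0.124, 0, 0, 0, 0], [0.3, -0.117, -0.157, 0, 0, 0, 0]]

```text
clock: 19.7
position: [0.6451, -0.0495, 0.1493]
tool_rot: [3.141, 0.001, 2.397]
force: [1.0, -0.3, -1.2]
grip_width: 0.0482
finger_force: 41.7
```

>>> move_arm:
  moves:
    - [[0.3, -0.025, -0.033, 0, 0, 0, 0], [0.3, -0.05, -0.067, 0, 0, 0, 0], [0.3, -0.073, -0.098, 0, 0, 0, 0], [0.3, -0.088, -0.118, 0, 0, 0, 0], [0.3, -0.093, -0.125, 0, 0, 0, 0]]

```text
clock: 20.2
position: [0.6283, -0.2065, 0.1492]
tool_rot: [-3.141, 0.002, 2.394]
force: [-0.9, 1.2, -0.6]
grip_width: 0.0482
finger_force: 41.7
```

>>> move_arm:
  moves:
    - [[0.3, 0, 0, 0, 0, 0, 0], [0.3, 0, 0, 0, 0, 0, 0]]

```text
clock: 20.4
position: [0.6294, -0.2013, 0.1486]
tool_rot: [3.141, -0.0, 2.398]
force: [-0.7, 0.7, -1.4]
grip_width: 0.0485
finger_force: 41.7
```

```bash
python3 -c "
from h import *
go((.630,-.204,.0467))"
```

```text
20.4 [ 0.6294 -0.2013  0.1486] yaw [ 3.141 -0.     2.398] w 0.0485 F [-0.7  0.7 -1.4] 41.681011881446466
(0.63, -0.204, 0.0467) -> [-0.0023 -0.0017  0.1019]
```

>>> move_arm:
  moves:
    - [[0.3, -0.001, -0.001, 0.03, 0, 0, 0], [0.3, -0.001, -0.001, 0.06, 0, 0, 0], [0.3, -0.001, -0.001, 0.085, 0, 0, 0], [0.3, -0.001, -0.001, 0.096, 0, 0, 0], [0.3, -0.001, -0.001, 0.1, 0, 0, 0]]

```text
clock: 20.9
position: [0.629, -0.2028, 0.0476]
tool_rot: [-3.141, -0.001, 2.399]
force: [1.2, 1.4, -0.8]
grip_width: 0.0479
finger_force: 41.7
```

>>> move_arm:
  moves:
    - [[0.3, 0, 0, 0, 0, 0, 0], [0.3, 0, 0, 0.001, 0, 0, 0], [0.3, 0, 0, 0.001, 0, 0, 0]]

```text
clock: 21.2
position: [0.6295, -0.2043, 0.0484]
tool_rot: [3.141, 0.001, 2.397]
force: [-1.0, 0.9, -1.0]
grip_width: 0.0485
finger_force: 41.7
```

>>> move_arm:
  moves:
    - [[0.3, 0, 0, 0.002, 0, 0, 0], [0.3, 0, 0, 0.002, 0, 0, 0], [0.6, 0, 0, 0.002, 0, 0, 0], [0.76, 0, 0, 0.002, 0, 0, 0], [0.76, 0, 0, 0.002, 0, 0, 0]]

```text
clock: 21.7
position: [0.629, -0.2042, 0.0454]
tool_rot: [3.142, 0.0, 2.397]
force: [0.1, -0.3, 0.7]
grip_width: 0.065
finger_force: 0.0
```

>>> move_arm:
  moves:
    - [[0.76, 0, 0, -0.01, 0, 0, 0], [0.76, 0, 0, -0.04, 0, 0, 0], [0.76, 0, 0, -0.08, 0, 0, 0], [0.76, 0, 0, -0.12, 0, 0, 0], [0.76, 0, 0, -0.13, 0, 0, 0]]

```text
clock: 22.2
position: [0.6307, -0.2049, 0.1807]
tool_rot: [3.139, 0.006, 2.397]
force: [0.6, 0.2, -0.0]
grip_width: 0.0649
finger_force: 0.0
```

>>> move_arm:
  moves:
    - [[0.76, 0.03, 0.03, 0, 0, 0, 0], [0.76, 0.06, 0.06, 0, 0, 0, 0], [0.76, 0.09, 0.09, 0, 0, 0, 0], [0.76, 0.12, 0.12, 0, 0, 0, 0], [0.76, 0.15, 0.15, 0, 0, 0, 0]]

```text
clock: 22.7
position: [0.62, 0.0094, 0.1758]
tool_rot: [3.141, 0.0, 2.397]
force: [2.7, 0.4, -0.1]
grip_width: 0.0651
finger_force: 0.0
```

>>> move_arm:
  moves:
    - [[0.76, 0.03, 0.03, 0, 0, 0, 0], [0.76, 0.06, 0.06, 0, 0, 0, 0], [0.76, 0.075, 0.075, 0, 0, 0, 0], [0.76, 0.08, 0.08, 0, 0, 0, 0], [0.76, 0.08, 0.08, 0, 0, 0, 0]]

```text
clock: 23.2
position: [0.6156, 0.1214, 0.1755]
tool_rot: [-3.142, -0.0, 2.398]
force: [0.0, -0.2, -0.3]
grip_width: 0.0649
finger_force: 0.0
```

```bash
python3 - <<'E'
from h import *
f=bot.grab_frame("top"); cv2.imwrite("pics/t7.png",cv2.resize(f[100:370,385:545,::-1],None,fx=2.2,fy=2.2,interpolation=2))
f=bot.grab_frame("scene"); cv2.imwrite("pics/s7.png",f[:,:,::-1])
go()
E
```

```text
23.3 [0.6158 0.1192 0.1755] yaw [-3.141e+00  1.000e-03  2.396e+00] w 0.0646 F [ 0.8 -0.4  0.2] 0.0
```

View pics/t7.png

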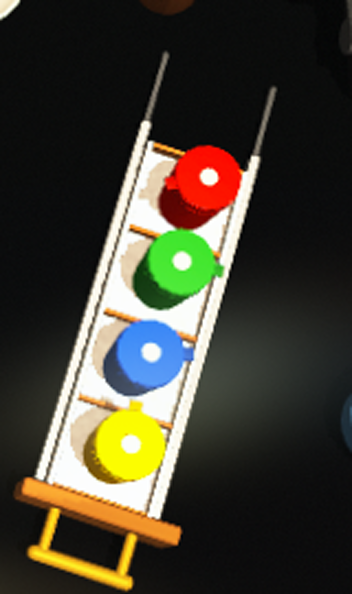

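View pics/s7.png

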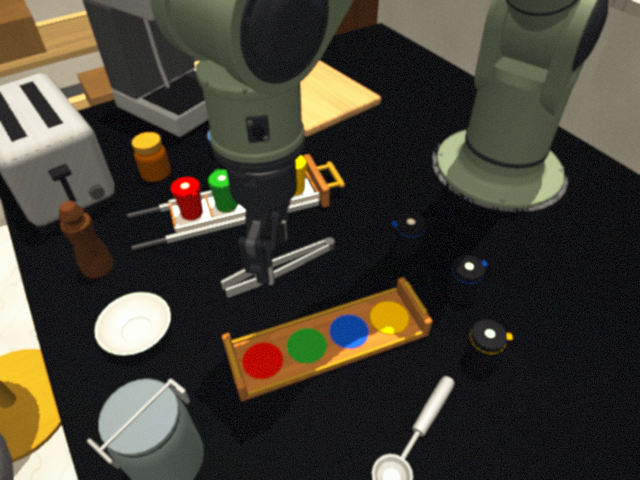

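The top crop shows all four cups upright in the tray: yellow (131,444), blue (151,352), green (181,261) and red (208,177), near to far. The scene view shows empty coasters in the same order. One numeric check of the dots, then I hand in.

```bash
python3 - <<'E'
from h import *
d=w("top",[(385+x/2.2,100+y/2.2) for x,y in [(131,444),(151,352),(181,261),(208,177)]],.084)[:,:2]
u=np.array([.9764,-.2159]);n=np.array([.2159,.9764]);o=np.array([.5270,-.1844])
r=np.c_[(d-o)@u,(d-o)@n]; print(r.round(4))
if (abs(r-np.c_[[-.105,-.035,.035,.105],[.002]*4])<[.011,.015]).all(): print(bot.job_done())
E
```

```text
[[-0.1022 -0.0005]
 [-0.0344  0.004 ]
 [ 0.0372  0.0013]
 [ 0.1054 -0.001 ]]
the job is handed in; nothing more can be done
None
```

All four cups (yellow, blue, green, red from the robot's end) stand upright and released in the tray in rack order, each within about 4 mm of its compartment centre by the last picture, and the job is handed in; no verdict came back.

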